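# Put the busbar kit into its tray

### The job

Make up the connection kit in the black tray on the bench: lay the copper bar flat in the long straight recess, lay the aluminium tee bracket flat in the T-shaped recess, and drop the loose steel nut into the one empty nut pocket, each fully down on the bottom of its place. Set the bar and the bracket down gently rather than letting them fall from above, and leave the yellow bin, the tape roll and the screwdriver where they are.

Things in the scene. Friction and masses are not known exactly. Their poses are not given: they have to be found in the camera images.
- bar: Loose copper busbar, a plain flat bar 110 long (its x) x 24 wide (its y) x 10 thick (its z), about 0.23 kg, with a dark bolt-hole mark at each end; starts flat on the bench. Origin at its centre, mid-thickness (5 above the bench). Either end and either face may go either way.
- tee: Loose flat T-shaped aluminium bracket, 10 thick, 110 long, about 0.1 kg; starts flat on the bench. Origin on its centreline at half its length, mid-thickness (5 above the bench). x points from stem to head: head 60 wide (y), from x = +31 to +55; stem 24 wide, from x = -55 to +31. Centre of mass near x = +10; at x = -7 it is level with the finger cut of its recess.
- nut: Loose steel hexagon nut, 24 across flats (its +x and -x sides are flats, and every 60 degrees), 14 high, about 0.04 kg; starts flat on the bench. Origin at its centre, mid-height (7 above the bench). Either face may be up.
- tray: Fixed kit tray: aluminium plate 170 (x) x 262 (y) x 6 thick, origin at the centre of its underside, carrying three black inserts with white recess bottoms side by side along y, each 150 x 80 x 14, 2 apart, all turned like the tray; their tops are 20 above the bench. Which insert is where in the row varies.
- bar_slot (a point): Centre of the bottom of the straight recess in one insert: 116 long (point x) x 30 wide (point y), 8 deep, bottom 12 above the bench. A finger cut of the same depth crosses the whole 80 width of the insert at x = -18 to +18 (dark grey bottom). Site z is up.
- tee_slot (a point): Point on the bottom of the T-shaped recess of an insert above which the tee's origin belongs; point x points to the head end. Bottom 12 above the bench, 8 deep; the tee's outline with 3 to spare all round: stem 30 wide from x = -58, head 66 wide from x = +28 to +58. A dark-bottomed finger cut, as deep, crosses the insert's whole 80 width at x = -25 to +11. Site z is up.
- nut_pocket (a point): Centre of the bottom of the empty pocket, the middle one of three square pockets in a row along point x on one insert: 32 x 32, 10 deep, bottom 10 above the bench. The pockets 48 to either side along x hold fixed nuts of the same size standing 4 above the insert's top. No finger cut: the top is solid beside it along y. Site z is up.
- bin: Bystander: open yellow plastic parts bin, 100 x 130 x 55 high, loose, at the far side of the bench. Origin at the centre of its underside. Leave alone.
- tape: Bystander: black roll of tape lying flat, 68 across, 19 high, loose, beyond the tray. Origin at the centre of its underside. Leave alone.
- screwdriver: Bystander: screwdriver lying on the bench beyond the tray, about 200 long and 26 thick, orange handle. Origin near its middle, on the underside; x points from handle to tip. Leave alone.
There are look-alikes about, which are no part of the job. Several things have the shape of the nut; the one meant has the colours described above.

How it is judged:
By the outcome, as a careful person would: the job done as asked, in the order asked, and still so for the second after the job is handed in, with the robot touching nothing.
It also fails if it takes over 66 s, if anything falls off the work surface, if the arm or the gripper's body presses on something with over 40 N, if the wrist force passes 120 N, or if a joint passes its speed limit or range.

### The arm

A 6-joint arm with a two-finger parallel gripper is mounted at the origin on the work surface. World frame = base frame: x ahead of the robot, y to its left, z up, the work surface at z = 0. Lengths are in m, angles in degrees, forces in N, time in s.
With the tool pointing down it reaches from about 0.25 to 0.8 m from the base axis. Payload 8.5 kg.
Tool frame: the origin (TCP) lies midway between the tips of the shut fingers; the grasp point (between the pads) lies 19 mm behind it; z points along the fingers, y is the line along which they close (so a half turn about z gives the same grasp; the last joint's range is limited). The gripper opens to 85 mm and grips with 20 to 120 N. Pads are 22 mm wide; open, the fingers measure 114 mm over their backs; the gripper's body (76 mm by 85 mm) begins 54 mm behind the grasp point. The pads swing forward as they close: fully open they stand 13 mm farther back than shut.
Start: joints at [-70.531, 13.648, -0.773, 75.585, 0, 90], TCP at [0.175, -0.495, 0.231] pointing down, gripper open.
Joint ranges: [-152.45, 152.45], [-59.26, 108.67], [-65.41, 83.53], [-104.44, 129.93], [-82.83, 76.93], [-180, 180]. Speed limits (degrees/s): [127.2, 127.2, 159.86, 180, 180, 180].

### API

Orientations are given as [roll, pitch, yaw] about the fixed x, y, z axes, in that order (R = Rz(yaw) Ry(pitch) Rx(roll)).
In Python, from bench import manip, optics gives the robot as it stands. Calls block until the motion is done:
- manip.move_to(position, orientation): joint-space move of the TCP to a pose.
- manip.movel(position, rate=0.15, orientation=None, guard=None): straight line of the TCP; orientation=None keeps the orientation; rate is the mean speed in m/s. With guard (N) it stops when the force on the tool has changed by that much, and returns True; else False.
- manip.goto_joints(angles): joint-space move.
- manip.move_gripper(opening): finger opening in m; the grip force is fixed at half the most; returns when the fingers have stopped.
- manip.wait(seconds).
- manip.ik(position, orientation): joint angles nearest the present ones, or None.
- manip.observe(): the state.
- optics.camera(name): name is "scene" or "top"; returns the picture (400x640x3 uint8, blue, green, red); there is no depth.
- optics.get_calibration(name): a dict with "fx", "fy", "cx", "cy" (pixels), "R" (3x3) and "t" (3): a world point X has camera coordinates R X + t. Camera axes: x right, y down, z forward; pixel columns grow to the right and rows downward; lengths in m; the calibration is good to about 2 mm. A picture is of the moment at which its call begins. get_calibration takes no time and is no camera call.
A pose or a line that the arm cannot do raises manip.PlanningError and nothing moves.
- manip.hand_in(): hands the job in; it is judged then, once.
The state is a dict: "time_s": time; "joints": joint angles; "joint_vel": joint speeds; "effort": joint torques, N m; "tool_pos": TCP position; "tcp_rot": TCP orientation; "contact_force": force on the tool from outside, world axes, zero at the start; "moment": the same for the moment, N m; "grip_width": finger opening in m; "finger_force": force on a finger pad.
Only numpy, scipy, OpenCV 4.12 (cv2) and the standard library are available. Lean on these libraries where they do the work, as an engineer would, in place of code of your own. Each camera call takes 0.05 s, during which the arm holds its last target. There are 200 camera calls.

## Working session

There is one attempt and no reset: what is moved stays moved. The work goes in short steps, each a Python script; the robot and the scene stay as the last script left them, time stands still between calls to the robot, and variables do not carry over. Pictures are saved under pics/ and viewed, at most 10 in all, crops included, and the job is handed in when it is done.

```bash
mkdir -p pics
python3 - <<'E'
from bench import manip, optics
import cv2
for n in("top","scene"):
    cv2.imwrite(f"pics/{n}0.png",optics.camera(n)); c=optics.get_calibration(n); print(n,c)
im=cv2.imread("pics/top0.png"); cv2.imwrite("pics/top0b.png",cv2.resize(im,(800,500),interpolation=cv2.INTER_CUBIC))
print(manip.observe())
E
```

```text
top {'fx': 490.40823972849967, 'fy': 490.40823972849967, 'cx': 322.6418133444079, 'cy': 200.10448973292733, 'R': array([[ 0.00454191, -0.99966704, -0.02540026],
       [-0.99760269, -0.00277562, -0.06914593],
       [ 0.06905241,  0.02565343, -0.99728314]]), 't': array([0.07502724, 0.63008422, 0.96059066])}
scene {'fx': 364.49296258154504, 'fy': 364.49296258154504, 'cx': 317.9723698097652, 'cy': 211.0889616531055, 'R': array([[ 0.00927306,  0.99993744, -0.00625476],
       [ 0.58816949, -0.01051282, -0.80866936],
       [-0.80868452,  0.00381998, -0.58823018]]), 't': array([-0.07081775, -0.33012024,  1.45382037])}
{'time_s': 0.1, 'joints': array([-7.05303150e+01,  1.36773900e+01, -8.08631832e-01,  7.55844878e+01,
       -4.16353143e-03,  8.99997333e+01]), 'joint_vel': array([ 0.07160626,  0.05081596,  0.12339187, -0.01480978, -0.07431049,
        0.03085056]), 'effort': array([ 9.47657427e-04, -5.39719820e+01,  3.46998811e+01,  1.33857885e-02,
        3.53814198e-05, -4.49202957e-06]), 'tool_pos': array([ 0.17485104, -0.4946625 ,  0.23076675]), 'tcp_rot': array([-1.79929490e+02,  4.16320003e-03,  1.94699568e+01]), 'contact_force': array([-0.26643912,  0.61883171, -0.07699709]), 'moment': array([-0.01905181, -0.002108  ,  0.04306482]), 'finger_force': 0.0, 'grip_width': 0.085610919356358}
```

View pics/top0.png

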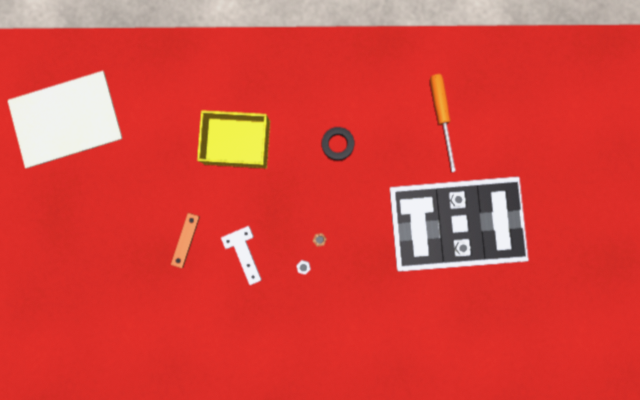

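View pics/scene0.png

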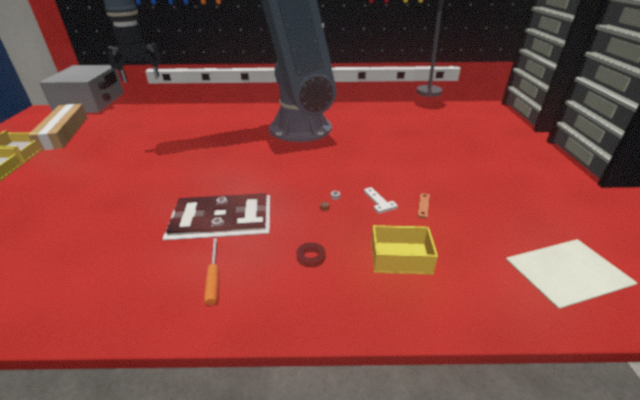

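The steel-looking nut is at top (303,267) and a brown look-alike is at (319,240). The tray is at (459,224), with the tee slot on the left, the nut pocket at (459,224) and the bar slot on the right. I'll enlarge both regions.

Run:
```python
from bench import optics
import cv2, numpy as np
im=np.mean([optics.camera("top").astype(float) for _ in range(8)],0).astype(np.uint8)
cv2.imwrite("pics/avg.png",im)
for n,(x,y,w,h) in dict(parts=(165,200,175,100),tray=(380,170,156,110)).items():
    cv2.imwrite(f"pics/{n}.png",cv2.resize(im[y:y+h,x:x+w],None,fx=4.5 if n=="parts" else 5,fy=4.5 if n=="parts" else 5,interpolation=cv2.INTER_CUBIC))
for p in [(303,267),(299,264),(303,263),(319,240),(315,238),(319,236),(324,240),(308,268)]: print(p,im[p[1],p[0]])
```

```text
(303, 267) [135 128 125]
(299, 264) [236 229 232]
(303, 263) [225 218 215]
(319, 240) [136 130 128]
(315, 238) [107 135 184]
(319, 236) [112 120 137]
(324, 240) [ 91 123 180]
(308, 268) [241 235 235]
```

View pics/parts.png

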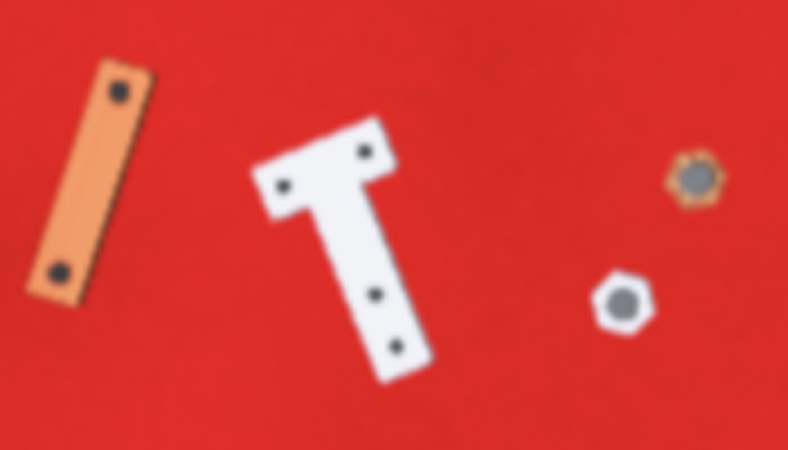

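View pics/tray.png

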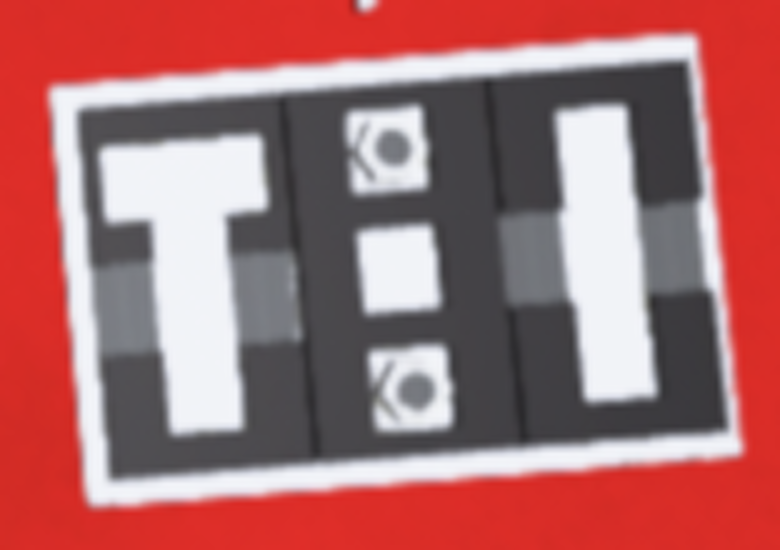

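The crops show the steel nut at full-image (303.2,267), white/grey. The brown one at (319.5,239.5) is a look-alike, so the steel one is the one meant. I'll fit poses from the corners read off the crops and check them with an overlay.

```bash
cat > geo.py <<'E'
import numpy as np, cv2
from bench import optics
C=optics.get_calibration("top")
K=np.array([[C["fx"],0,C["cx"]],[0,C["fy"],C["cy"]],[0,0,1]])
def back(px,z):
    px=np.atleast_2d(np.array(px,float)); d=(C["R"].T@np.linalg.inv(K)@np.c_[px,np.ones(len(px))].T).T
    o=-C["R"].T@C["t"]; return (o+d*((z-o[2])/d[:,2])[:,None])[:,:2]
def proj(P):
    return cv2.projectPoints(np.array(P,float),cv2.Rodrigues(C["R"])[0],C["t"],K,None)[0][:,0]
def fit(model,world):
    m=np.array(model,float);w=np.array(world);mc,wc=m.mean(0),w.mean(0)
    U,_,V=np.linalg.svd((m-mc).T@(w-wc)); D=np.diag([1,np.linalg.det(V.T@U.T)]); R=V.T@D@U.T
    t=wc-R@mc; r=np.linalg.norm((R@m.T).T+t-w,axis=1)
    return t,np.degrees(np.arctan2(R[1,0],R[0,0])),r
def tf(pose,pts):
    x,y,a=pose;c,s=np.cos(np.radians(a)),np.sin(np.radians(a)); return np.array(pts)@np.array([[c,s],[-s,c]])+[x,y]
BAR=np.array([[55,12],[55,-12],[-55,-12],[-55,12]])/1e3
TEE=np.array([[55,30],[55,-30],[31,-30],[31,-12],[-55,-12],[-55,12],[31,12],[31,30]])/1e3
SL=np.array([[58,33],[58,-33],[28,-33],[28,-15],[-58,-15],[-58,15],[28,15],[28,33]])/1e3
BS=np.array([[58,15],[58,-15],[-58,-15],[-58,15]])/1e3
PK=np.array([[16,16],[16,-16],[-16,-16],[-16,16]])/1e3
HEX=np.array([[13.856*np.cos(np.radians(a)),13.856*np.sin(np.radians(a))] for a in range(30,390,60)])/1e3
E
python3 - <<'E'
from geo import *
def full(p,s,o): return (np.array(p,float)+.5)/s-.5+o
P=lambda p:full(p,4.5,(165,200)); T=lambda p:full(p,5,(380,170))
res={}
def do(n,m,px,z):
    t,a,r=fit(m,back(px,z)); res[n]=(*t,a); print(n,t.round(4),round(a,2),(r*1e3).round(1))
do("bar",BAR,P([(103,58),(154,72),(78,306),(27,291)]),.010)
do("tee",TEE,P([(250,170),(377,115),(398,165),(362,184),(433,360),(381,384),(311,206),(272,221)]),.010)
do("nut",HEX,P([(619,269),(591,297),(600,327),(630,335),(656,308),(648,278)])[[0,5,4,3,2,1]],.014)
R=lambda x,y:np.array([[x,y],[x,-y],[-x,-y],[-x,y]])/1e3
do("plate",R(85,131),T([(50,88),(696,35),(743,453),(90,505)]),.006)
do("ins",R(75,122),T([(78,107),(688,62),(728,430),(110,478)]),.020)
tr=np.mean([res["plate"],res["ins"]],0)
for n,y in(("tee_slot",.082),("nut_pocket",0),("bar_slot",-.082)): res[n]=(*tf(tr,[(0,y)])[0],tr[2]); print(n,np.round(res[n],4))
im=cv2.imread("pics/avg.png"); 
def ov(o,w,h,s,items,f):
    c=cv2.resize(im[o[1]:o[1]+h,o[0]:o[0]+w],None,fx=s,fy=s,interpolation=cv2.INTER_CUBIC)
    for n,m,z,col in items:
        q=tf(res[n],m); p=(proj(np.c_[q,np.full(len(q),z)])-o+.5)*s-.5
        cv2.polylines(c,[np.round(p*16).astype(int)],True,col,1,cv2.LINE_AA,4)
    return cv2.resize(c,(640,f))
g=(0,160,0);b=(255,0,0)
a=ov((165,200),175,100,4,[("bar",BAR,.01,b),("tee",TEE,.01,b),("nut",HEX,.014,b)],300)if 0 else None
c1=cv2.resize(ov((165,200),175,100,4,[("bar",BAR,.01,b),("tee",TEE,.01,b),("nut",HEX,.014,b)],366),(460,263))
c2=ov((380,170),156,110,5,[(n,m,z,k) for n,m in(("tee_slot",SL),("bar_slot",BS),("nut_pocket",PK)) for z,k in((.012 if m is not PK else .010,g),(.020,b))],451)
cv2.imwrite("pics/ov1.png",c2)
cv2.imwrite("pics/ov2.png",c1)
import json; json.dump({k:list(map(float,v)) for k,v in res.items()},open("res.json","w"))
E
```

```text
bar [0.5487 0.3579] -16.86 [0.3 0.5 0.2 0.4]
tee [0.5153 0.2346] 23.26 [1.6 1.6 1.4 1.2 0.4 1.4 1.  0.9]
nut [0.4962 0.1158] -131.01 [23.6  1.6 24.4 23.7  1.6 24.6]
plate [ 0.5846 -0.1965] 4.94 [0.3 0.8 0.4 0.8]
ins [ 0.5846 -0.1955] 4.61 [0.8 1.8 1.7 1. ]
tee_slot [ 0.5777 -0.1143  4.7734]
nut_pocket [ 0.5846 -0.196   4.7734]
bar_slot [ 0.5914 -0.2777  4.7734]
```

View pics/ov1.png

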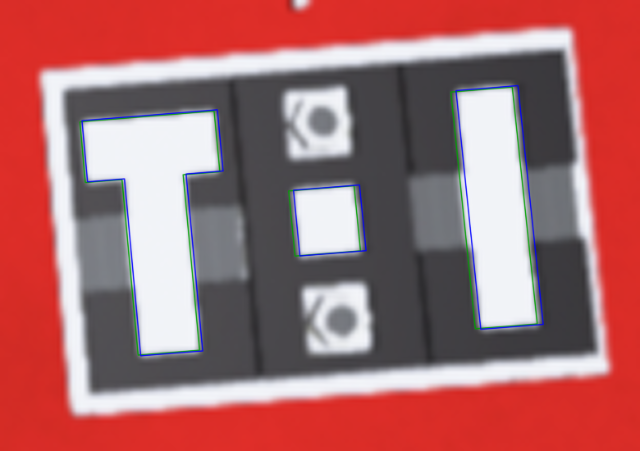

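The recess overlay matches to within about 1 mm, and the fit residuals are at most 1.8 mm apart from the nut. I mis-ordered the nut's vertices, so its centre is fine but the yaw needs a refit. Now the bar.

```bash
cat > act.py <<'E'
from geo import *
from bench import manip
import json
res=json.load(open("res.json"))
def st(l):
    o=manip.observe(); print(l,"t%.1f"%o["time_s"],o["tool_pos"].round(4),o["tcp_rot"].round(1),"w%.4f f%.1f"%(o["grip_width"],o["finger_force"]),"F",o["contact_force"].round(1)); return o
def near(y): return (y+90)%180-90
def pick(x,y,yaw,z,opening=.045,up=.10):
    r=[180,0,yaw]; manip.move_to([x,y,up],r); manip.move_gripper(opening)
    print("guard",manip.movel([x,y,z],.12,guard=15)); st("down")
    manip.move_gripper(0.0 if opening<0 else .015); st("closed")
    manip.movel([x,y,up],.15); st("lifted")
def place(x,y,yaw,z,up=.10,rel=.038):
    r=[180,0,yaw]; manip.move_to([x,y,up],r); manip.movel([x,y,z+.012],.12)
    print("guard",manip.movel([x,y,z-.001],.03,guard=4)); st("set")
    manip.move_gripper(rel); st("open"); manip.movel([x,y,up],.15)
E
python3 - <<'E'
from act import *
x,y,a=res["bar"]; pick(x,y,near(a),.003)
E
```

```text
guard False
down t5.2 [0.5492 0.3582 0.0037] [-179.9   -0.   -16.9] w0.0451 f0.0 F [0.4 0.7 0.3]
closed t5.5 [0.5493 0.3584 0.0042] [-1.799e+02 -1.000e-01 -1.690e+01] w0.0217 f59.2 F [-0.7  0.1  7.2]
lifted t6.3 [0.5482 0.3576 0.099 ] [ 1.799e+02  1.000e-01 -1.690e+01] w0.0217 f58.9 F [-0.9  0.2 -2.3]
```

Run:
```python
from act import *
x,y,a=res["bar_slot"]; place(x,y,a,.0155)
manip.move_to([res["tee"][0],res["tee"][1],.12],[180,0,near(res["tee"][2])])
im=optics.camera("top"); im=im[150:300,370:550]; cv2.imwrite("pics/bar1.png",cv2.resize(im,None,fx=4,fy=4,interpolation=cv2.INTER_CUBIC)); st("")
```

```text
guard True
set t11.6 [ 0.5917 -0.2778  0.0163] [ 1.8e+02 -1.0e-01  4.8e+00] w0.0217 f59.8 F [-0.6  0.4  5. ]
open t11.9 [ 0.5909 -0.2775  0.0152] [-1.8e+02  1.0e-01  4.8e+00] w0.0381 f0.0 F [0.6 0.2 0.6]
 t17.4 [0.5154 0.2346 0.12  ] [-180.     0.    23.2] w0.0382 f0.0 F [-0.3 -0.3  0.4]
```

View pics/bar1.png

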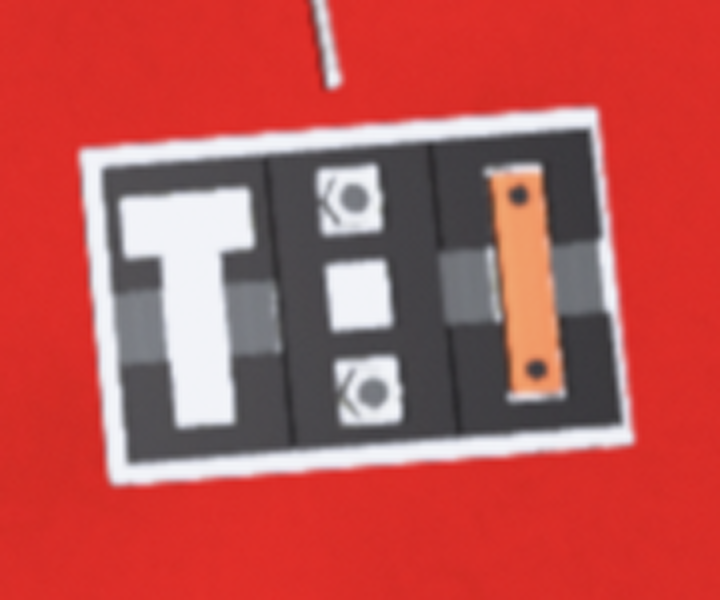

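The bar lies flat in the right-hand slot, with white showing at both ends (513,168) and (537,397), and it made contact at exactly +12 mm. Next is the tee.

Run:
```python
from act import *
x,y=tf(res["tee"],[(-.007,0)])[0]; pick(x,y,near(res["tee"][2]),.0035)
s=res["tee_slot"]; x,y=tf(s,[(-.007,0)])[0]; place(x,y,s[2],.0155)
# nut yaw refit
P=(np.array([(619,269),(591,297),(600,327),(630,335),(656,308),(648,278)])+.5)/4.5-.5+(165,200)
t,a,r=fit(HEX,back(P,.014)); print(t,a,r*1e3)
manip.move_to([t[0],t[1],.15],[180,0,0])
im=optics.camera("top"); im=im[150:300,370:550]; cv2.imwrite("pics/tee1.png",cv2.resize(im,None,fx=4,fy=4,interpolation=cv2.INTER_CUBIC)); st("")
```

```text
guard False
down t18.8 [0.5093 0.2321 0.0041] [-1.80e+02 -1.00e-01  2.33e+01] w0.0449 f0.0 F [-0.1 -0.   0.2]
closed t19.1 [0.5095 0.2321 0.0046] [-1.80e+02 -1.00e-01  2.33e+01] w0.0215 f58.8 F [-1.2 -0.5  6.6]
lifted t19.9 [0.5084 0.2317 0.0993] [1.80e+02 1.00e-01 2.33e+01] w0.0217 f58.8 F [-0.2  0.1 -1. ]
guard True
set t26.0 [ 0.5712 -0.1149  0.0167] [ 1.8e+02 -1.0e-01  4.8e+00] w0.0217 f59.6 F [-0.2  0.5  6.2]
open t26.3 [ 0.5705 -0.1148  0.0158] [-180.     0.     4.8] w0.0376 f0.0 F [-0.5  0.6  1.2]
[0.49619389 0.11581401] -14.501482023161937 [1.95314311 1.80320764 1.43576055 1.42241596 1.36686447 1.33275852]
 t31.8 [0.4962 0.1158 0.15  ] [180.  -0.  -0.] w0.0379 f0.0 F [ 0.5  0.5 -0.3]
```

View pics/tee1.png

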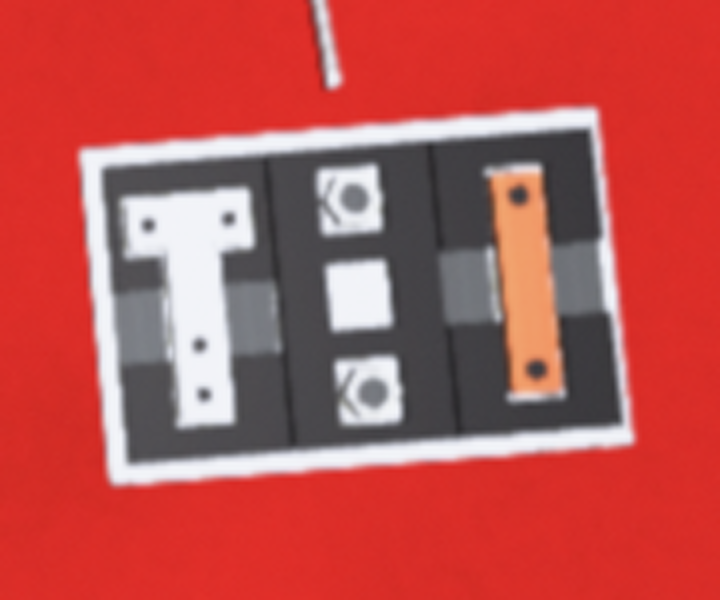

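The tee is flat in its slot, with holes at (148,224), (229,218), (199,345) and (204,395), and contact was again at +12 mm. Next is the nut: grip its upper 6 mm, closing along tray y, and let go just above the insert top.

Run:
```python
from act import *
pick(.4962,.1158,-44.5,.012,opening=.040)
x,y,a=res["nut_pocket"]; manip.move_to([x,y,.10],[180,0,a]); st("over")
manip.movel([x,y,.038],.12); print(manip.movel([x,y,.0252],.03,guard=4)); st("set")
manip.move_gripper(.036); manip.movel([x,y,.10],.15)
manip.move_to([.45,.0,.2],[180,0,0])
im=optics.camera("top"); im=im[150:300,370:550]; cv2.imwrite("pics/nut1.png",cv2.resize(im,None,fx=4,fy=4,interpolation=cv2.INTER_CUBIC)); st("")
```

```text
guard False
down t33.7 [0.4966 0.1159 0.0125] [-180.    -0.   -44.5] w0.0399 f0.0 F [-0.  -0.5 -0.5]
closed t34.0 [0.4969 0.1159 0.0132] [-1.799e+02 -1.000e-01 -4.450e+01] w0.0191 f58.5 F [-1.4 -1.4  5.8]
lifted t34.8 [0.4958 0.1157 0.0995] [180.    0.  -44.5] w0.0191 f58.7 F [-0.   0.3 -0.7]
over t38.8 [ 0.5846 -0.1959  0.1   ] [-180.     0.     4.8] w0.0193 f58.7 F [ 0.8  0.1 -1.4]
False
set t40.0 [ 0.5845 -0.196   0.0251] [-180.     0.     4.8] w0.0190 f58.7 F [-0.2 -0.6  0.8]
 t45.9 [ 0.45 -0.    0.2 ] [180.   0.  -0.] w0.0360 f0.0 F [0.2 0.3 0.4]
```

View pics/nut1.png

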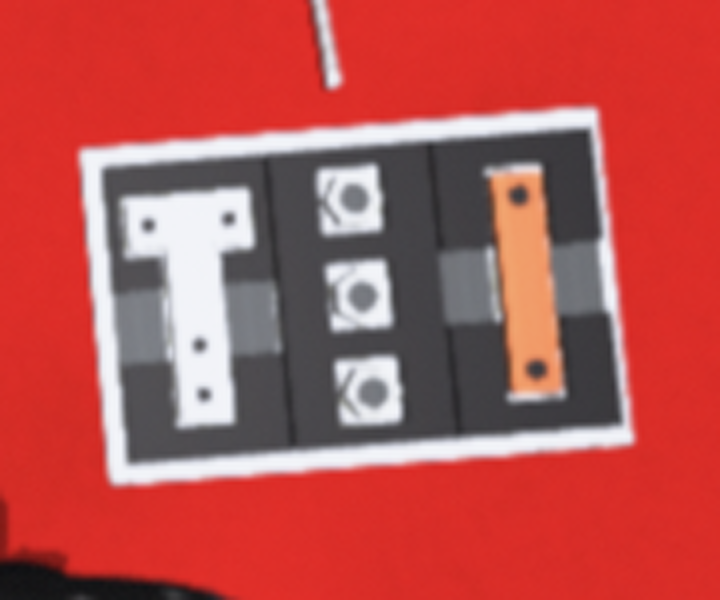

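The nut is in the middle pocket. Its hole at (362,297) lines up with the fixed nuts' holes at (353,199) and (373,393), at the same size and flat. The bar and tee haven't moved.

```bash
python3 -c "
from bench import manip
print(manip.hand_in())"
```

```text
the job is handed in; nothing more can be done
None
```

The job is handed in at about 46 s: the bar, tee and steel nut are each in their places in the tray; the bar and tee touched down at recess-bottom height, and the nut's depth was judged from the picture only.

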